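# Pin the sample loom's brake rod to its yoke

## Task

Couple the sample loom's brake rod to its red yoke again: take the clevis pin with the orange grip from its wooden stand and pass it down through the upper ear, the eye of the brass lug trapped between the ears, and the lower ear. The rod stands drawn back, so slide it by its black handle until the hidden eye lines up under the hole, then press the pin gently fully home, with its collar flush on the bush of the upper ear, and let go. Use only light force on the pin throughout, and leave the yarn sample pots standing where they are.

Things in the scene. Friction and masses are not known exactly. Their poses are not given: they have to be found in the camera images.
- pin: Loose steel pin, 0.08-0.13 kg, 94 mm long, at first upright in the stand, collar resting on its top. Origin: centre of the lower tip; z along the pin to the grip. Tip face 8 mm across, tapering up to the 12 mm shank at z = 6 mm; shank to z = 62; dark collar 26 mm across, z = 62 to 66; orange round grip 16 mm across, z = 66 to 94, flat end. Pin and mechanism must never press on each other with over 40 N in all (the sprung ball alone makes up to 15).
- stand: Wooden block 64 x 64 x 66 mm with an upright 14.5 mm through hole in its middle that holds the pin; fixed to the table. Origin at the centre of its underside, z up.
- coupler: Mechanism fixed to the table on an aluminium base 90 mm wide, 12 thick, from x = -200 to +110 mm. Origin: on the pin axis at table height; x along the rod from handle to yoke, z up. Red yoke 46 mm wide: two level ears from x = -47 to +73, closed by a web to x = 89. Rod guide at x = -175, 40 mm wide, top at 68 mm height. The rod with its brass lug slides along x between the ears.
- yoke_hole (a point): Centre of the upright 13.5 mm hole of the upper ear, at the top face of its steel guide bush (32 mm square), 78 mm above the table; ear and bush together are 22 mm deep. Axes as the coupler. Below it, on the same axis: the brass lug (43 to 55 mm height, 30 mm wide), then the lower ear. The lug covers the axis at every rod position, so a pin put in before its eye is in line comes to rest on the lug, 23 mm below this point.
- lower_hole (a point): Centre of the 13.5 mm hole of the lower ear, at its top face, 42 mm above the table; the ear is 12 mm thick. A sprung ball, centred 7.5 mm lower, narrows the hole and grips the pin: the weight of the pin does not pass it, so the pin stops about 13 mm short of home; a light push of about 2 to 6 N takes it from there fully home.
- rod_handle (a point): Point on the axis of the black upright handle of the brake rod (round, 16 mm across, from 55 to 120 mm above the table); the point lies at 105 mm height, 115 mm from the pin axis towards -x of the coupler when joint rod reads 0. Moves with the rod.
- rod (a joint): Slide of rod and lug along the coupler x, m; grows towards the web; travel -0.026 to 0.020; about 2.5 N friction, no spring. Starts drawn back, -0.024 to -0.014. The lug has a 13.5 mm eye, hidden under the upper ear and not measured: it is in line at an unknown reading from -0.008 to 0.008. If the pin stands on the lug as the rod is pushed on, it drops about 25 mm and the rod catches on it.
- pot_red: Loose yarn sample pot with a red tufted top, 42 mm across, 66 mm tall; a bystander. Origin at the centre of its underside.
- pot_grey: The same, grey top; a bystander.
- pot_black: The same, black top; a bystander.
Not all that is in view belongs to the job. Of the things that look like the pin, take the one that is nearest to the robot's base at the start.

How it is judged:
By the outcome, as a careful person would: the job done as asked, in the order asked, and still so for the second after the job is handed in, with the robot touching nothing.
It also fails if it takes over 61 s, if anything falls off the work surface, if the arm or the gripper's body presses on something with over 40 N, if the wrist force passes 120 N, or if a joint passes its speed limit or range.

## Robot

A 6-joint arm with a two-finger parallel gripper is mounted at the origin on the work surface. World frame = base frame: x ahead of the robot, y to its left, z up, the work surface at z = 0. Lengths are in mm, angles in rad, forces in N, time in s.
With the tool pointing down it reaches from about 250 to 725 mm from the base axis. Payload 9.7 kg.
Tool frame: the origin (TCP) lies between the finger pads; the fingertips stand 25 mm ahead of it and the grasp point (between the pads) lies 6 mm ahead of it; z points along the fingers, y is the line along which they close (so a half turn about z gives the same grasp; the last joint's range is limited). The gripper opens to 85 mm and grips with 20 to 120 N. Pads are 22 mm wide; open, the fingers measure 114 mm over their backs; the gripper's body (76 mm by 85 mm) begins 54 mm behind the grasp point. The pads swing forward as they close: fully open they stand 13 mm farther back than shut.
Start: joints at [1.348, 0.087, 0.176, 1.66, 0, 1.571], TCP at [121.526, 536.403, 227.284] pointing down, gripper open.
Joint ranges: [-3.13, 3.13], [-0.85, 1.81], [-1.15, 1.24], [-2.2, 2.28], [-1.44, 1.52], [-3.14, 3.14]. Speed limits (rad/s): [2.22, 2.22, 2.57, 3.14, 3.14, 3.14].

## Interface

Orientations are given as a unit quaternion [w, x, y, z].
In Python, from bench import monitor, cams, job gives the robot as it stands. The module is installed in compiled form; this text tells all that it offers.
- The arm moves only by the tool arm_command, never from a script. Its argument "targets" is text: rows parted by semicolons, each of 7 numbers parted by spaces: the turn, a rotation vector about the tool's x, y, z in rad, then the shift along the tool's x, y, z in m, then the opening, from 0 (shut) to 1 (fully open). A call has 1 to 10 rows; each row is the pose to reach, as a shift and turn from the pose commanded when the call began, along the tool's axes at that moment; what a row does not reach only later rows make up. A row lasts 1/10 s, in which the tool goes at most 50 mm and 8.59 degrees, less where a joint would pass 70% of its speed; a pose out of reach is approached as far as the arm can. A call with a gripper value outside its range is refused whole. The fingers move at their own pace and stop on an object; the grip force is fixed at half the most. Time passes only in rows, so rows that repeat a pose let the fingers close. It gives the time, the measured TCP pose, the force, the opening and the grip force at its end, in the units of the state.
- monitor.get_obs(): the state, without advancing time (a new reading comes with each control period).
- cams.camera(name): name is "scene" or "top" or "wrist"; returns a dict with "pixels" (384x512x3 uint8, red, green, blue), "depth" (384x512 float32, mm along the optical axis (not along the pixel's ray), 0 where there is no reading), "vfov" (degrees; the focal length in pixels is half the picture's height over the tangent of half this angle, whatever the lens; pixels are square), "cx", "cy" (the principal point, pixels), "world_from_camera" (4x4, takes a point from camera to world coordinates). Camera axes: x right, y down, z forward; pixel columns grow to the right and rows downward; lengths in mm; the calibration is good to about 2 mm. A picture is of the moment at which its call begins.
- job.hand_in(): hands the job in; it is judged then, once.
The state is a dict: "time_s": time; "qpos": joint angles; "qd": joint speeds; "effort": joint torques, N m; "ee_pos": TCP position; "orientation": TCP orientation; "force": force on the tool from outside, world axes, zero at the start; "moment": the same for the moment, N m; "opening": opening from 0.0 (shut) to 1.0 (fully open); "gripper_force": force on a finger pad.
Only numpy, scipy, OpenCV 4.12 (cv2) and the standard library are available. Lean on these libraries where they do the work, as an engineer would, in place of code of your own. Each camera call takes 0.05 s, during which the arm holds its last target. There are 200 camera calls.

## Working session

There is one attempt and no reset: what is moved stays moved. The work goes in short steps, Python scripts to look and compute and a tool call to move; the robot and the scene stay as the last step left them, time stands still between calls to the robot, and variables do not carry over. Pictures are saved under pics/ and viewed, at most 10 in all, crops included, and the job is handed in when it is done.

Besides the shell and the picture viewer there is one more tool, called after "Request:" by a JSON object that holds its "op" and its "data", one argument or row to a line. arm_command: Moves the arm, as the interface text tells. Its arguments: {"type":"object","properties":{"targets":{"type":"string"}},"required":["targets"]}

```bash
mkdir -p pics; cat > h.py <<'E'
import numpy as np, cv2
from bench import monitor, cams, job
def shot(n,f=None):
    c=cams.camera(n)
    np.savez(f'/tmp/{n}.npz',**{k:np.array(v) for k,v in c.items()})
    if f: cv2.imwrite(f'pics/{f}.png',c['pixels'][:,:,::-1])
    return c
def load(n): return dict(np.load(f'/tmp/{n}.npz'))
def w(c,u,v,d=None):
    "pixel+depth to world"
    f=192/np.tan(np.radians(float(c['vfov']))/2)
    if d is None:
        p=c['depth'][int(v)-1:int(v)+2,int(u)-1:int(u)+2]; d=np.median(p[p>0])
    q=np.array([(u-c['cx'])/f*d,(v-c['cy'])/f*d,d,1]); return (c['world_from_camera']@q)[:3]
def wz(c,u,v,z):
    "pixel ray to plane z"
    a=w(c,u,v,100.);b=w(c,u,v,1000.); return a+(b-a)*(z-a[2])/(b[2]-a[2])
def px(c,p):
    f=192/np.tan(np.radians(float(c['vfov']))/2)
    q=np.linalg.inv(c['world_from_camera'])@np.append(p,1); return q[0]/q[2]*f+c['cx'],q[1]/q[2]*f+c['cy']
E
python3 - <<'E'
from h import *
o=monitor.get_obs(); print(o)
a=shot('top');b=shot('scene')
print(a['vfov'],a['world_from_camera'],b['world_from_camera'])
cv2.imwrite('pics/a.png',cv2.resize(a['pixels'][:,:,::-1],(800,600)))
cv2.imwrite('pics/b.png',cv2.resize(b['pixels'][:,:,::-1],(800,600)))
E
```

```text
{'time_s': 0.0, 'qpos': array([ 1.34797014e+00,  8.74753830e-02,  1.75141086e-01,  1.65979050e+00,
       -4.00017024e-07,  1.57078806e+00]), 'qd': array([ 2.90734013e-05, -3.63501871e-04, -1.07790028e-03, -9.27859219e-04,
       -5.43660782e-04,  9.20186673e-04]), 'effort': array([ 4.66474303e-04, -5.20382345e+01,  4.64808583e+01,  1.61032670e-02,
       -3.94711174e-05, -1.21001843e-06]), 'ee_pos': array([121.49269008, 536.18079388, 226.57821968]), 'orientation': array([-7.36556093e-05,  1.11178612e-01,  9.93800219e-01, -6.60140277e-04]), 'force': array([ 0.5670607 ,  0.09843243, -0.3853469 ]), 'moment': array([0.03619548, 0.02528009, 0.01155644]), 'gripper_force': 0.0, 'opening': 1.0030389599881162}
47.193767815402765 [[-2.92581174e-02 -9.93637137e-01  1.08762133e-01  4.92447195e+02]
 [-9.99571131e-01  2.92184565e-02 -1.95864067e-03  1.93077882e+01]
 [-1.23168355e-03 -1.08772795e-01 -9.94065874e-01  1.34094160e+03]
 [ 0.00000000e+00  0.00000000e+00  0.00000000e+00  1.00000000e+00]] [[-6.64131055e-01  5.38853649e-01 -5.18234202e-01  1.17280355e+03]
 [ 7.47547741e-01  4.69258185e-01 -4.70073538e-01  5.39072000e+02]
 [-1.01152001e-02 -6.99595241e-01 -7.14467761e-01  8.75615729e+02]
 [ 0.00000000e+00  0.00000000e+00  0.00000000e+00  1.00000000e+00]]
```

View pics/a.png

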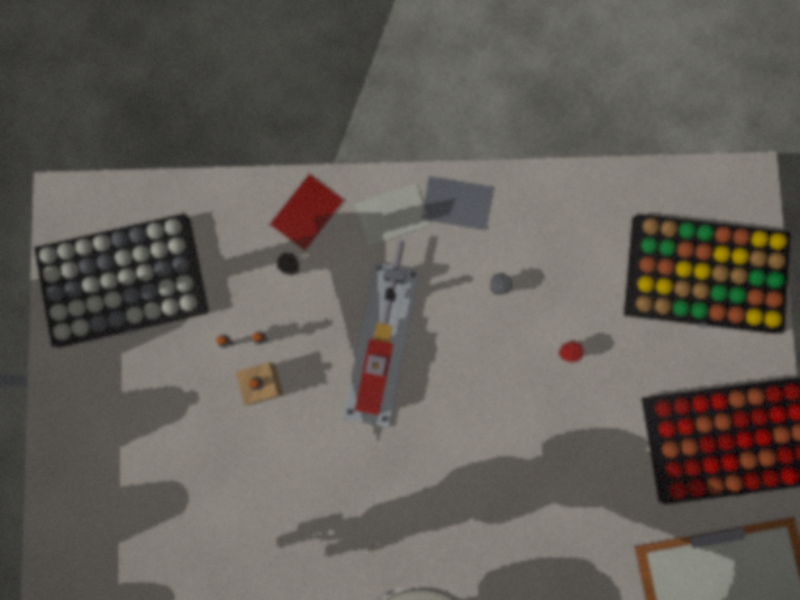

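View pics/b.png

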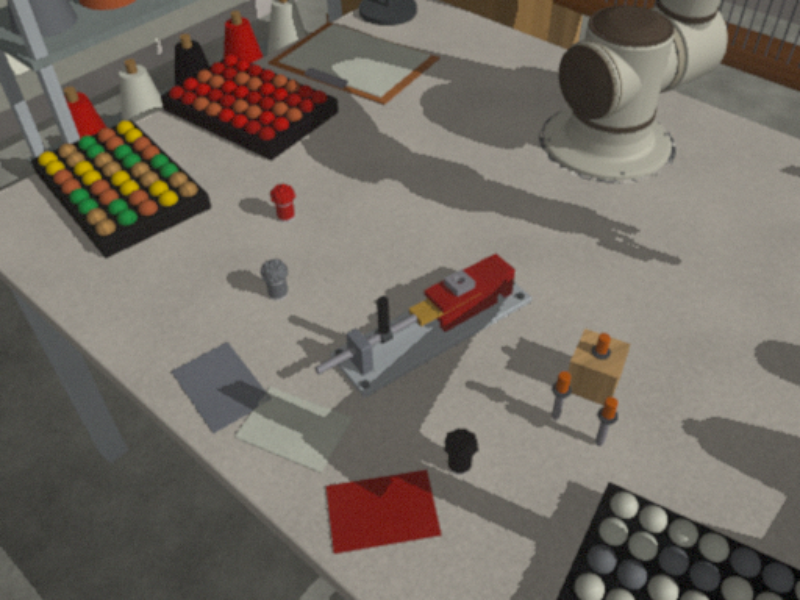

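Top view (800 px scale): candidates for the pin are the one in the wooden stand (256,383) and two loose ones at (222,341) and (258,338). The stand is nearest the base and matches the description. The bush is at (375,365), the handle at (390,294) and the pots at (288,263), (500,283) and (571,351). I'll check this in a close crop.

```bash
python3 - <<'E'
from h import *
a=load('top')
c=a['pixels'][150:280,130:280,::-1]
cv2.imwrite('pics/c.png',cv2.resize(c,None,fx=4.5,fy=4.5,interpolation=cv2.INTER_CUBIC))
for n,u,v in [('pin',164,245),('p2',142,218),('p3',165,216),('bush',240,234),('handle',249.5,188),('black',184,168),('grey',320,181),('red',365,225)]:
    print(n,w(a,u,v).round(1))
E
```

```text
pin [509.6 281.3  94.4]
p2 [587.9 343.6  93.1]
p3 [591.7 278.3  92.4]
bush [535.7  67.7  52.4]
handle [661.1  35.3 121.3]
black [733.7 227.   66.1]
grey [ 683.3 -171.1   66.3]
red [ 550.7 -295.9   65.6]
```

View pics/c.png

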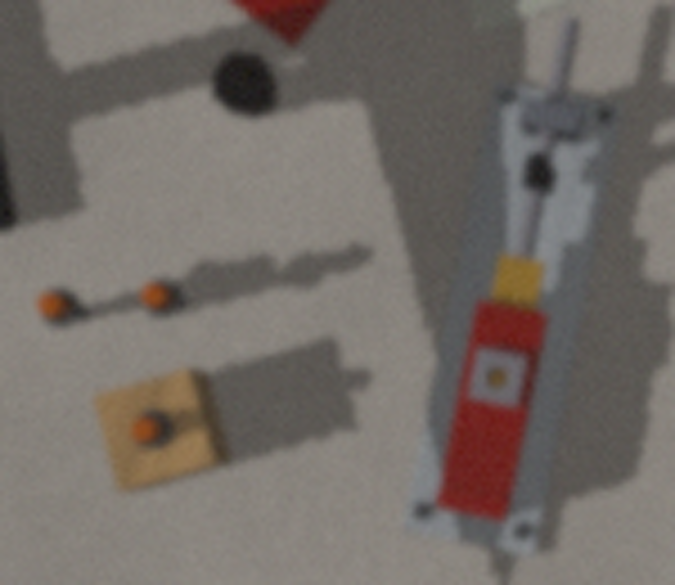

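The crop shows the orange grip in the stand at (152,428) crop, full-image (163.8,245.1). The bush hole is at (240.4,233.8) and the handle top at (250,188.4). Next I'll compute the first move.

```bash
cat >> h.py <<'E'
from scipy.spatial.transform import Rotation as R
def rot(): 
    q=monitor.get_obs()['orientation']; return R.from_quat([q[1],q[2],q[3],q[0]])
def delta(target):
    "mm shift in tool axes from measured TCP"
    o=monitor.get_obs(); return rot().inv().apply(np.array(target)-o['ee_pos'])
E
python3 - <<'E'
from h import *
a=load('top');b=load('scene')
pin=wz(a,163.8,245.1,98); hole=wz(a,240.4,233.8,78);han=wz(a,250,188.4,120)
print(pin,hole,han)
d=hole-han;print(np.hypot(*d[:2]),d[:2]/np.hypot(*d[:2]))
print('tool',rot().as_matrix().round(3))
# scene cross-check
print(w(b,603/1.5625,341/1.5625), w(b,459/1.5625,280/1.5625), wz(b,459/1.5625,281/1.5625,78),wz(b,604/1.5625,338/1.5625,98))
print(delta([pin[0],pin[1],226]))
E
```

```text
[509.3161731  281.09124498  98.        ] [535.39479889  65.54536642  78.        ] [660.08317637  33.90066916 120.        ]
128.6412777536484 [-0.96927191  0.24599178]
tool [[-0.975  0.221 -0.   ]
 [ 0.221  0.975 -0.001]
 [ 0.    -0.001 -1.   ]]
[516.15481708 292.91756548  92.83494916] [534.4343188   66.58382332  69.84304788] [542.47357562  72.63566873  78.        ] [515.21023611 292.8182932   98.        ]
[-434.6237411  -163.10332755    0.8350639 ]
```

Request:
{"op": "arm_command", "data": {
  "targets": "0 0 0 -0.045 -0.016 0 1;0 0 0 -0.09 -0.033 0 1;0 0 0 -0.135 -0.05 0 1;0 0 0 -0.18 -0.067 0 1;0 0 0 -0.225 -0.084 0 1;0 0 0 -0.27 -0.101 0 1;0 0 0 -0.315 -0.118 0 1;0 0 0 -0.36 -0.135 0 1;0 0 0 -0.4 -0.15 0 1;0 0 0 -0.435 -0.163 0 1"
}}

```text
time_s: 1.1
ee_pos: [511.3, 279.6, 226.9]
orientation: [-0.0, 0.112, 0.994, -0.0]
force: [-0.6, 1.1, 0.7]
opening: 1.002
gripper_force: 0.0
```

```bash
python3 - <<'E'
from h import *
c=shot('wrist');o=monitor.get_obs();print(o['time_s'],o['ee_pos'],c['world_from_camera'].round(3),c['vfov'],c['cx'],c['cy'])
cv2.imwrite('pics/d.png',cv2.resize(c['pixels'][:,:,::-1],(800,600)))
E
```

```text
1.15 [514.62873418 277.1174626  225.91422379] [[ 2.22000e-01  9.30000e-01  2.92000e-01  4.37023e+02]
 [ 9.75000e-01 -2.11000e-01 -6.70000e-02  2.96194e+02]
 [-1.00000e-03  3.00000e-01 -9.54000e-01  3.73783e+02]
 [ 0.00000e+00  0.00000e+00  0.00000e+00  1.00000e+00]] 69.56543116667588 256.9912388533841 193.92383018605446
```

View pics/d.png

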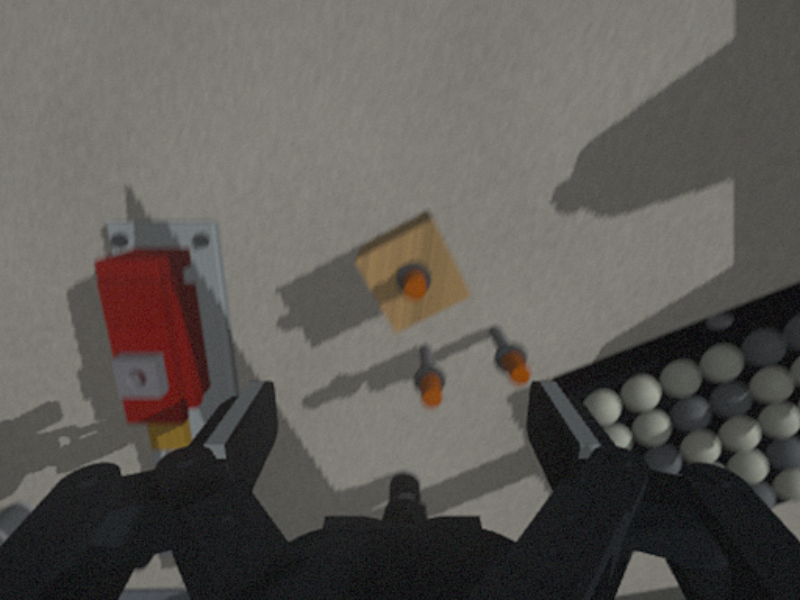

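The wrist view shows the stand pin with its grip end at about (416,288), the decoys at (431,395) and (519,373), and the bush hole at (138,378).

```bash
python3 - <<'E'
from h import *
c=load('wrist');s=1.5625
hsv=cv2.cvtColor(c['pixels'],cv2.COLOR_RGB2HSV)
m=((hsv[:,:,0]<14)&(hsv[:,:,1]>190)&(hsv[:,:,2]>90)).astype(np.uint8); m[:,:150]=0
n,_,st,ce=cv2.connectedComponentsWithStats(m)
for i in range(1,n):
    if st[i,4]>15: print(st[i],ce[i],w(c,*ce[i]).round(1),wz(c,*ce[i],98).round(1))
print('hole',wz(c,138/s,378/s,78), w(c,125/s,365/s),w(c,150/s,365/s))
for u,v in [(111,357),(163,354),(168,394),(118,398)]: print(wz(c,u/s,v/s,78).round(1))
# stand top corners at z=66
for u,v in [(357,264),(431,219),(468,294),(399,331)]: print('st',wz(c,u/s,v/s,66).round(1))
E
```

```text
[259 176  11  14  40] [263.525 183.   ] [511.4 285.9  98.1] [511.4 285.9  98. ]
[271 242  11  17  81] [276.54320988 251.85185185] [594.5 282.8  94.7] [592.6 283.   98. ]
hole [541.46811823  66.79837645  78.        ] [528.79551948  62.54828684  79.20266957] [533.06735643  80.54515285  78.81974924]
[520.7  54.1  78. ]
[527.   92.9  78. ]
[559.3  83.9  78. ]
[554.   44.9  78. ]
st [495.1 249.5  66. ]
st [475.4 308.4  66. ]
st [535.3 324.1  66. ]
st [552.6 267.6  66. ]
```

Request:
{"op": "arm_command", "data": {
  "targets": "0 0 0 -0.0016 0.0057 0.03 1;0 0 0 -0.0016 0.0057 0.06 1;0 0 0 -0.0016 0.0057 0.077 1;0 0 0 -0.0016 0.0057 0.077 1;0 0 0 -0.0016 0.0057 0.077 1"
}}

```text
time_s: 1.65
ee_pos: [512.5, 286.5, 150.6]
orientation: [-0.0, 0.111, 0.994, -0.0]
force: [0.6, 0.3, 0.4]
opening: 0.999
gripper_force: 0.0
```

```bash
python3 - <<'E'
from h import *
c=shot('wrist');o=monitor.get_obs();print(o['time_s'],o['ee_pos'])
p=c['pixels'][:,:,::-1]
cv2.imwrite('pics/e.png',cv2.resize(p,(800,600),interpolation=cv2.INTER_CUBIC))
hsv=cv2.cvtColor(c['pixels'],cv2.COLOR_RGB2HSV)
m=((hsv[:,:,0]<14)&(hsv[:,:,1]>190)&(hsv[:,:,2]>90)).astype(np.uint8); m[:,:150]=0
n,_,st,ce=cv2.connectedComponentsWithStats(m)
for i in range(1,n):
    if st[i,4]>15: print(st[i],ce[i],w(c,*ce[i]).round(1))
E
```

```text
1.7 [512.80708357 286.73176832 151.43341671]
[257 212   9   6  20] [260.85 214.95] [516.3 288.2  98.6]
[267 275  16  30 149] [276.40268456 291.75838926] [590.9 285.5  94.3]
```

View pics/e.png

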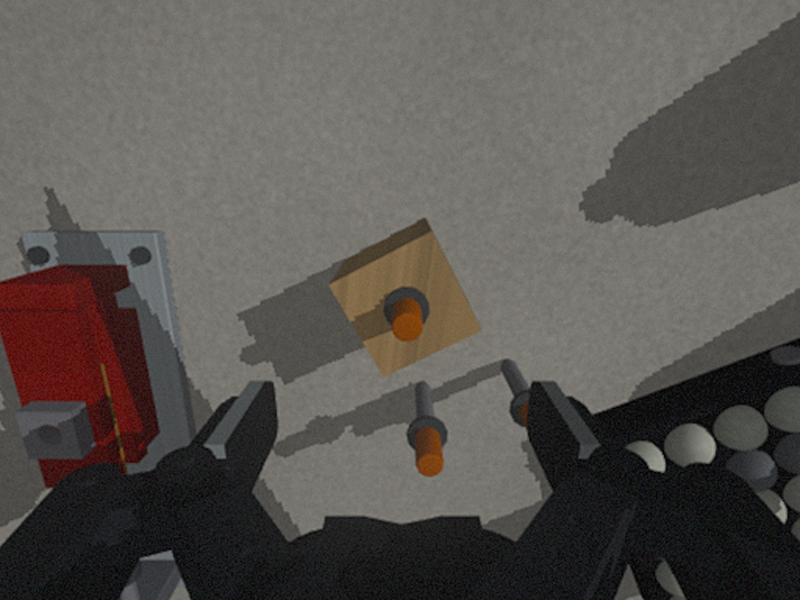

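The wrist view shows the grip's flat end centred near (407,327), the collar at (407,308) and the bush hole at (50,436).

```bash
python3 - <<'E'
from h import *
c=load('wrist');s=1.5625
p=wz(c,407/s,327/s,98);print(p, delta([p[0],p[1],98]), w(c,407/s,327/s))
print('collar',wz(c,407/s,308/s,69.), 'stand',[wz(c,u/s,v/s,66).round(1) for u,v in [(330,286),(429,233),(480,328),(386,376)]])
print('hole',wz(c,50/s,436/s,78))
E
```

```text
[511.92660976 288.89149701  98.        ] [ 1.38131288  1.87264658 53.43364907] [511.83147459 288.90968111  98.25713529]
collar [511.63870245 289.29027758  69.        ] stand [array([490.6, 250.2,  66. ]), array([474. , 309.7,  66. ]), array([533.6, 327.3,  66. ]), array([551.3, 267.7,  66. ])]
hole [539.88486927  66.96679942  78.        ]
```

Request:
{"op": "arm_command", "data": {
  "targets": "0 0 0 0.0011 0.0022 0.02 1;0 0 0 0.0011 0.0022 0.04 1;0 0 0 0.0011 0.0022 0.052 1;0 0 0 0.0011 0.0022 0.052 1;0 0 0 0.0011 0.0022 0.052 0;0 0 0 0.0011 0.0022 0.052 0;0 0 0 0.0011 0.0022 0.052 0;0 0 0 0.0011 0.0022 0.052 0;0 0 0 0.0011 0.0022 0.052 0;0 0 0 0.0011 0.0022 0.052 0"
}}

```text
time_s: 2.7
ee_pos: [512.1, 288.9, 98.4]
orientation: [0.0, 0.111, 0.994, 0.0]
force: [0.1, 0.5, -0.1]
opening: 0.001
gripper_force: 0.0
```

```bash
python3 - <<'E'
from h import *
o=monitor.get_obs();print({k:np.round(o[k],3) for k in ['time_s','ee_pos','force','opening','gripper_force']})
E
```

```text
{'time_s': np.float64(2.7), 'ee_pos': array([512.05 , 288.916,  98.436]), 'force': array([ 0.076,  0.52 , -0.133]), 'opening': np.float64(0.001), 'gripper_force': np.float64(0.0)}
```

```bash
python3 - <<'E'
from h import *
c=shot('wrist');b=shot('scene')
i=np.hstack([cv2.resize(c['pixels'][150:320,180:340],(480,510),interpolation=cv2.INTER_CUBIC),cv2.resize(b['pixels'][150:300,340:430],(306,510),interpolation=cv2.INTER_CUBIC)])
cv2.imwrite('pics/f.png',i[:,:,::-1])
E
```

```text
(no output)
```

View pics/f.png

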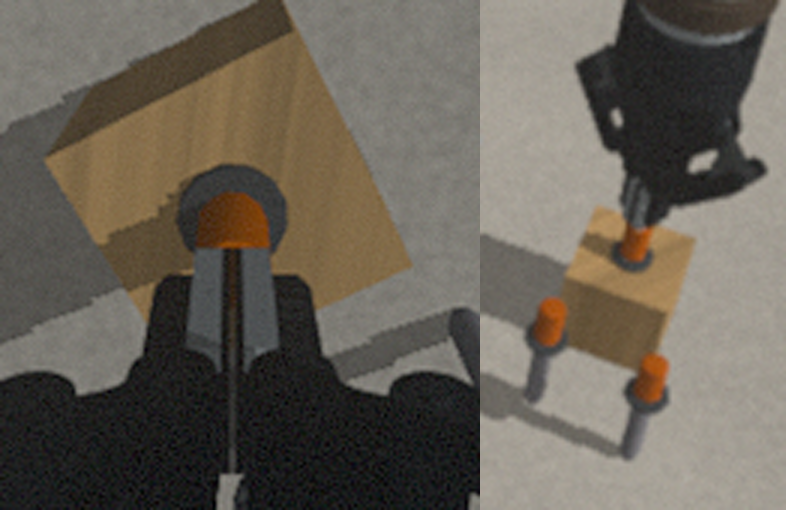

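```bash
python3 - <<'E'
from h import *
c=load('wrist');b=load('scene')
f=lambda c,u,v:print((u,v),w(c,u,v).round(1))
for u,v in [(180+210/3,150+260/3),(180+260/3,150+260/3),(180+235/3,150+240/3),(180+235/3,150+215/3),(180+235/3,150+180/3),(180+300/3,150+150/3),(180+207/3,150+330/3)]: f(c,u,v)
print('scene')
for u,v in [(635,195),(635,215),(637,235),(637,250),(640,262),(570,260),(660,225)]: f(b,340+(u-480)/3.4,150+v/3.4)
E
```

```text
(250.0, 236.66666666666669) [500.9 287.2 112.1]
(266.6666666666667, 236.66666666666669) [502.8 295.8 112.2]
(258.3333333333333, 230.0) [504.7 290.9  97.6]
(258.3333333333333, 221.66666666666669) [504.8 291.   85. ]
(258.3333333333333, 210.0) [502.8 291.5  69.9]
(280.0, 200.0) [500.1 307.2  66.7]
(249.0, 260.0) [500.8 287.4 135.8]
scene
(385.5882352941176, 207.35294117647058) [522.4 288.8 129. ]
(385.5882352941176, 213.23529411764707) [521.7 291.6 112.5]
(386.1764705882353, 219.11764705882354) [518.3 294.7  93.4]
(386.1764705882353, 223.52941176470588) [518.4 297.2  81.2]
(387.05882352941177, 227.05882352941177) [516.1 300.2  70. ]
(366.47058823529414, 226.47058823529412) [486.9 243.   -1.5]
(392.94117647058823, 216.1764705882353) [481.1 293.5  68.6]
```

```bash
python3 - <<'E'
from h import *
c=load('wrist')
for v in range(226,262,2): print(v,w(c,249,v,c['depth'][v,249]).round(1),w(c,258,v,c['depth'][v,258]).round(1))
o=monitor.get_obs(); print(o['qpos'],o['ee_pos'],o['opening'])
E
```

```text
226 [504.2 285.2  90.1] [504.1 290.9  93. ]
228 [504.2 285.3  93.1] [504.3 290.8  95.6]
230 [504.1 285.4  96.2] [504.4 290.8  98.1]
232 [500.1 286.7 107.9] [501.8 291.4 106.5]
234 [500.3 286.7 109.8] [501.2 291.5 110.3]
236 [500.3 286.8 112.4] [501.7 291.4 111.5]
238 [500.5 286.8 114.3] [501.4 291.4 114.6]
240 [500.4 286.9 116.8] [501.7 291.4 116.2]
242 [500.6 286.9 118.7] [501.5 291.4 118.8]
244 [500.8 286.9 120.4] [501.3 291.4 121.3]
246 [500.4 287.1 123.4] [502.2 291.2 121.7]
248 [500.3 287.2 125.5] [501.5 291.4 125. ]
250 [500.  287.3 128. ] [501.6 291.3 126.9]
252 [501.3 287.  127.6] [501.4 291.4 129.2]
254 [501.  287.1 130.1] [501.4 291.4 131. ]
256 [500.1 287.4 133.4] [501.8 291.3 132.1]
258 [501.2 287.2 133.3] [502.4 291.1 132.8]
260 [500.9 287.3 135.6] [501.8 291.3 135.6]
[ 5.13739033e-01  1.66421696e-01  1.47448466e-02  1.41915208e+00
 -1.15505688e-05  7.36542554e-01] [511.99022263 288.90095379  98.29279735] -0.0016919242788137141
```

The closed fingertips show at z≈106 with the TCP reading 98. So the tips sit about 8 mm behind the TCP, not 25 mm ahead as described, and the fingers shut above the grip. I'll open and go 29 mm lower.

Request:
{"op": "arm_command", "data": {
  "targets": "0 0 0 0 0 0 1;0 0 0 0 0 0 1;0 0 0 0 0 0 1;0 0 0 0 0 0 1;0 0 0 0 0 0 1;0 0 0 0 0 0.01 1;0 0 0 0 0 0.02 1;0 0 0 0 0 0.029 1;0 0 0 0 0 0.029 1"
}}

```text
time_s: 3.7
ee_pos: [511.0, 288.4, 67.0]
orientation: [-0.001, 0.111, 0.994, -0.001]
force: [-1.0, 0.7, -0.2]
opening: 0.998
gripper_force: 0.0
```

```bash
python3 - <<'E'
from h import *
c=shot('wrist')
# fingers: nearest points in tool-y offsets, lowest z of pixels whose world pos is within finger regions
f=192/np.tan(np.radians(float(c['vfov']))/2)
v,u=np.mgrid[:384,:512];d=c['depth']
P=np.stack([(u-c['cx'])/f*d,(v-c['cy'])/f*d,d,np.ones_like(d)],-1)@c['world_from_camera'].T
o=monitor.get_obs();T=rot().inv().apply((P[...,:3].reshape(-1,3)-o['ee_pos']))
T=T[d.ravel()>0]
for lo,hi in [(-62,-38),(38,62)]:
    m=(T[:,1]>lo)&(T[:,1]<hi)&(abs(T[:,0])<14)&(T[:,2]<35); print(m.sum(),np.percentile(T[m],[1,99],axis=0).round(1))
print(o['time_s'],o['force'],o['opening'],o['ee_pos'])
E
```

```text
7081 [[-10.1 -61.9 -94.1]
 [ 13.5 -38.5   1.8]]
7947 [[-11.2  38.8 -94.2]
 [ 13.2  61.9 -16.6]]
3.75 [0.10137249 0.08331598 0.48778836] 0.9996417494076111 [511.41368912 288.55669901  68.08383623]
```

Request:
{"op": "arm_command", "data": {
  "targets": "0 0 0 0 0 0 0;0 0 0 0 0 0 0;0 0 0 0 0 0 0;0 0 0 0 0 0 0;0 0 0 0 0 0 0;0 0 0 0 0 0 0;0 0 0 0 0 0 0"
}}

```text
time_s: 4.45
ee_pos: [512.2, 289.0, 69.7]
orientation: [0.0, 0.111, 0.994, 0.0]
force: [-1.2, -0.2, 4.3]
opening: 0.159
gripper_force: 58.4
```

Request:
{"op": "arm_command", "data": {
  "targets": "0 0 0 0 0 -0.02 0;0 0 0 0 0 -0.05 0;0 0 0 0 0 -0.08 0;0 0 0 -0.008 -0.02 -0.1 0;0 0 0 -0.022 -0.055 -0.1 0;0 0 0 -0.037 -0.09 -0.1 0;0 0 0 -0.05 -0.125 -0.1 0;0 0 0 -0.06 -0.15 -0.1 0;0 0 0 -0.065 -0.161 -0.1 0;0 0 0 -0.065 -0.161 -0.1 0"
}}

```text
time_s: 5.45
ee_pos: [540.0, 116.4, 169.1]
orientation: [-0.0, 0.112, 0.994, -0.0]
force: [-0.8, -0.2, -1.7]
opening: 0.159
gripper_force: 58.8
```

```bash
python3 - <<'E'
from h import *
c=shot('wrist');o=monitor.get_obs();print(o['time_s'],o['ee_pos'],o['force'],o['opening'])
cv2.imwrite('pics/g.png',cv2.resize(c['pixels'][:,:,::-1],(800,600),interpolation=cv2.INTER_CUBIC))
E
```

```text
5.5 [539.83470116 117.47372032 169.07345444] [ 0.33468868  1.11768166 -1.39597585] 0.16424865302434732
```

View pics/g.png

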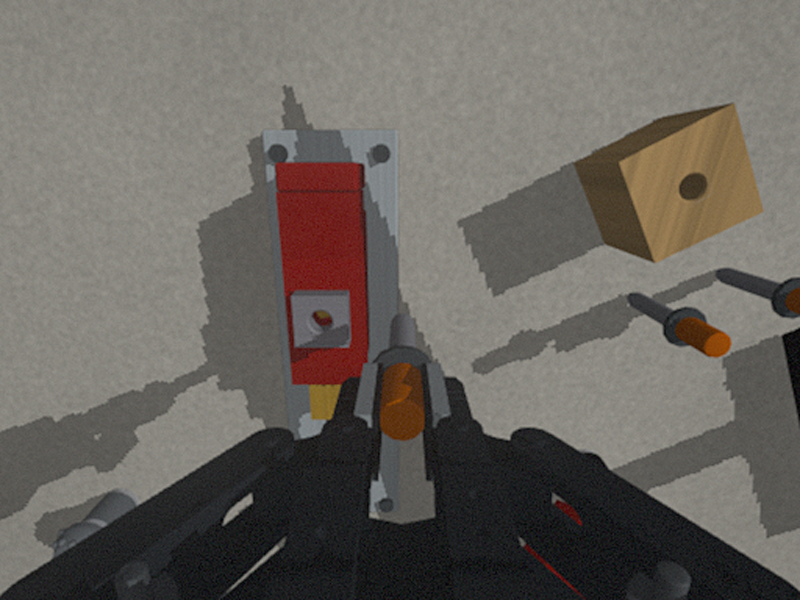

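The wrist view shows the pin held upright with its grip end at (403,420), collar at about (404,357) and tip at about (404,320). The bush hole is at (321,320), with bush corners (290,292), (349,290), (351,346) and (293,349).

```bash
python3 - <<'E'
from h import *
c=load('wrist');s=1.5625
H=wz(c,321/s,320/s,78);print('hole',H)
B=[wz(c,u/s,v/s,78) for u,v in [(290,292),(349,290),(351,346),(293,349)]];print('bush',np.mean(B,0),np.linalg.norm(B[0]-B[1]),np.linalg.norm(B[1]-B[2]))
t=w(c,403/s,420/s);print('grip top',t)
print('tip by z',wz(c,404/s,322/s,t[2]-94), 'tip px pred',np.array(px(c,[t[0],t[1],t[2]-94]))*s)
d=[B[0]-B[3],B[1]-B[2]];print([x/np.linalg.norm(x) for x in d])
a=load('top');print('top hole',wz(a,240.4,233.8,78))
print('stand hole',wz(c,692/s,186/s,66))
f=delta([H[0],H[1],169.3]);print(f)
# scan tip
for v in range(196,236,3): print(v,w(c,258.5,v,c['depth'][v,258]).round(1))
E
```

```text
hole [538.22417045  68.00422149  78.        ]
bush [538.09510118  67.887938    78.        ] 33.886074942377476 34.68081128819699
grip top [539.34850555 116.62978417 197.98392317]
tip by z [541.01002135 117.03288689 103.98392317] tip px pred [402.53956068 319.23578797]
[array([-0.96853627,  0.24887245,  0.        ]), array([-0.97439594,  0.22483896,  0.        ])]
top hole [535.39479889  65.54536642  78.        ]
stand hole [511.53679787 288.9682407   66.        ]
[ -9.41448317 -48.59204895  -0.23818644]
196 [5.653e+02 1.120e+02 3.000e-01]
199 [5.690e+02 1.111e+02 2.000e-01]
202 [533.8 118.6 115.1]
205 [534.2 118.4 120.8]
208 [534.1 118.4 127.6]
211 [534.1 118.4 133.6]
214 [534.  118.4 139.6]
217 [533.6 118.5 145.8]
220 [534.1 118.3 149.8]
223 [527.6 119.7 170. ]
226 [530.2 119.1 168.3]
229 [531.2 118.9 170.2]
232 [532.9 118.5 170.5]
235 [532.5 118.6 175.3]
```

Request:
{"op": "arm_command", "data": {
  "targets": "0 0 0 -0.004 -0.02 0 0;0 0 0 -0.0075 -0.039 0 0;0 0 0 -0.0094 -0.0487 0 0;0 0 0 -0.0094 -0.0487 0 0;0 0 0 -0.0094 -0.0487 0.012 0;0 0 0 -0.0094 -0.0487 0.021 0;0 0 0 -0.0094 -0.0487 0.025 0;0 0 0 -0.0094 -0.0487 0.029 0;0 0 0 -0.0094 -0.0487 0.031 0;0 0 0 -0.0094 -0.0487 0.031 0"
}}

```text
time_s: 6.5
ee_pos: [538.2, 68.0, 138.1]
orientation: [-0.0, 0.111, 0.994, -0.0]
force: [0.4, -0.7, -0.7]
opening: 0.162
gripper_force: 58.8
```

```bash
cat > st.py <<'E'
from h import *
o=monitor.get_obs();print({k:np.round(o[k],2).tolist() for k in ['time_s','ee_pos','force','moment','opening','gripper_force']})
E
python3 st.py
```

```text
{'time_s': 6.5, 'ee_pos': [538.2, 68.04, 138.11], 'force': [0.39, -0.65, -0.74], 'moment': [-0.04, 0.03, -0.08], 'opening': 0.16, 'gripper_force': 58.85}
```

Request:
{"op": "arm_command", "data": {
  "targets": "0 0 0 0 0 0.003 0;0 0 0 0 0 0.006 0;0 0 0 0 0 0.009 0;0 0 0 0 0 0.012 0;0 0 0 0 0 0.015 0;0 0 0 0 0 0.015 0"
}}

```text
time_s: 7.1
ee_pos: [538.1, 67.9, 122.7]
orientation: [-0.0, 0.111, 0.994, -0.0]
force: [1.5, -1.8, -2.5]
opening: 0.158
gripper_force: 58.8
```

Request:
{"op": "arm_command", "data": {
  "targets": "0 0 0 0 0 0 0.6;0 0 0 0 0 0 0.6;0 0 0 0 0 0 0.6;0 0 0 0 0 0 0.6;0 0 0 0 0 0 0.6;0 0 0 0 0 -0.02 0.6;0 0 0 0 0 -0.05 0.6;0 0 0 0 0 -0.08 0.6;0 0 0 0 0 -0.08 0;0 0 0 0 0 -0.08 0"
}}

```text
time_s: 8.1
ee_pos: [538.6, 68.0, 203.7]
orientation: [0.001, 0.111, 0.994, 0.0]
force: [0.7, 0.2, -0.9]
opening: 0.269
gripper_force: 0.0
```

```bash
python3 - <<'E'
from h import *
import st
c=shot('wrist')
b=shot('scene')
i=np.hstack([cv2.resize(c['pixels'],None,fx=.8,fy=.8)[:, :],np.zeros((307,0,3),np.uint8)])
j=cv2.resize(b['pixels'][140:260,200:360],(410,307),interpolation=cv2.INTER_CUBIC)
cv2.imwrite('pics/i.png',np.hstack([i[:,20:400],j])[:,:,::-1])
E
```

```text
{'time_s': 8.1, 'ee_pos': [538.58, 67.98, 203.74], 'force': [0.66, 0.15, -0.86], 'moment': [-0.05, 0.04, 0.05], 'opening': 0.27, 'gripper_force': 0.0}
```

View pics/i.png

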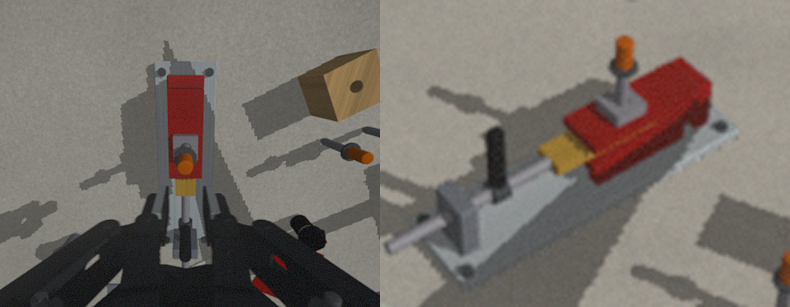

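The scene crop shows the pin standing in the bush on the lug, with the handle at (493,160). In the wrist half the handle is at about (183,238).

```bash
python3 - <<'E'
from h import *
c=load('wrist')
f=192/np.tan(np.radians(float(c['vfov']))/2)
v,u=np.mgrid[:384,:512];d=c['depth']
P=(np.stack([(u-c['cx'])/f*d,(v-c['cy'])/f*d,d,np.ones_like(d)],-1)@c['world_from_camera'].T)[...,:3].reshape(-1,3)
H=np.array([538.2,68,0]);U=np.array([-.972,.235,0]);V=np.array([-.235,-.972,0])
X=(P-H)@U;Y=(P-H)@V
m=(d.ravel()>0)&(P[:,2]>95)&(P[:,2]<130)&(X<-90)&(X>-170)&(abs(Y)<25)
if m.sum(): print(m.sum(),np.percentile(X[m],[2,50,98]),np.percentile(Y[m],[2,50,98]),np.percentile(P[m,2],[2,98]))
m2=(d.ravel()>0)&(P[:,2]>100)&(P[:,2]<160)&(abs(X)<20)&(abs(Y)<20)
print('pin',m2.sum(),np.percentile(P[m2],[2,50,98],axis=0).round(1))
b=load('scene');print(w(b,200+(497-380)/410*160,140+133/307*120))
E
```

```text
374 [-139.66396059 -128.81067886 -125.8580789 ] [-7.9196819  -0.45593836  6.96156938] [ 96.69470305 121.10674938]
pin 760 [[526.3  55.5 119.8]
 [533.8  67.6 135.3]
 [544.3  77.9 150.1]]
[666.91263282  41.4871102  116.47693755]
```

Request:
{"op": "arm_command", "data": {
  "targets": "0 0 0 -0.04 -0.0006 0 0;0 0 0 -0.08 -0.0012 0 0;0 0 0 -0.12 -0.0018 0 0;0 0 0 -0.15 -0.0024 0 0;0 0 0 -0.167 -0.0024 0 0;0 0 0 -0.167 -0.0024 0.04 0;0 0 0 -0.167 -0.0024 0.08 0;0 0 0 -0.167 -0.0024 0.11 0;0 0 0 -0.167 -0.0024 0.119 0;0 0 0 -0.167 -0.0024 0.119 0"
}}

```text
time_s: 9.2
ee_pos: [699.4, 28.7, 82.3]
orientation: [-0.002, 0.111, 0.994, -0.0]
force: [-0.1, -0.5, 0.1]
opening: 0.0
gripper_force: 0.0
```

```bash
python3 st.py; cat > hp.py <<'E'
from h import *
"handle / pin state from the top+scene depth"
H=np.array([538.2,68,0])
def cloud(n):
    c=shot(n);f=192/np.tan(np.radians(float(c['vfov']))/2)
    v,u=np.mgrid[:384,:512];d=c['depth']
    P=(np.stack([(u-c['cx'])/f*d,(v-c['cy'])/f*d,d,np.ones_like(d)],-1)@c['world_from_camera'].T)[...,:3].reshape(-1,3)
    return c,P[d.ravel()>0]
U=np.array([-.972,.235,0]);V=np.array([-.235,-.972,0])
c,P=cloud('wrist');X=(P-H)@U;Y=(P-H)@V
m=(P[:,2]>85)&(P[:,2]<170)&(abs(X)<20)&(abs(Y)<20)
if m.sum(): print('pin',m.sum(),np.percentile(P[m,2],[2,98]),np.median(X[m]),np.median(Y[m]))
m=(P[:,2]>85)&(P[:,2]<130)&(X<-90)&(X>-145)&(abs(Y)<14)
if m.sum(): print('handle',m.sum(),np.percentile(X[m],[2,98]),np.percentile(Y[m],[2,98]))
E
python3 hp.py
```

```text
{'time_s': 9.2, 'ee_pos': [699.38, 28.69, 82.27], 'force': [-0.09, -0.54, 0.11], 'moment': [0.02, 0.01, -0.01], 'opening': 0.0, 'gripper_force': 0.0}
handle 1537 [-140.40087941 -126.42531228] [-7.37219823  6.66713281]
```

```bash
cat >> hp.py <<'E'
c,P=cloud('scene');X=(P-H)@U;Y=(P-H)@V
m=(P[:,2]>85)&(P[:,2]<170)&(abs(X)<30)&(abs(Y)<30)
if m.sum(): print('scene pin top z',m.sum(),np.percentile(P[m,2],98))
E
python3 hp.py
```

```text
handle 1481 [-140.48400115 -126.40543625] [-7.39582403  6.60835825]
scene pin top z 184 147.39702973688904
```

Request:
{"op": "arm_command", "data": {
  "targets": "0 0 0 0.006 0 0 0;0 0 0 0.011 0 0 0;0 0 0 0.013 0 0 0;0 0 0 0.015 0 0 0;0 0 0 0.017 0 0 0;0 0 0 0.019 0 0 0;0 0 0 0.019 0 0 0"
}}

```text
time_s: 10.05
ee_pos: [682.1, 33.0, 84.6]
orientation: [0.0, 0.111, 0.994, 0.0]
force: [2.3, -0.5, 2.0]
opening: -0.002
gripper_force: 1.1
```

```bash
python3 st.py; python3 hp.py
```

```text
{'time_s': 10.05, 'ee_pos': [682.05, 32.99, 84.64], 'force': [2.34, -0.47, 2.04], 'moment': [-0.05, -0.45, -0.03], 'opening': -0.0, 'gripper_force': 1.11}
handle 2707 [-142.02254737 -121.46281893] [-11.45859354  12.90243661]
scene pin top z 170 148.32255397179628
```

Request:
{"op": "arm_command", "data": {
  "targets": "0 0 0 0.001 0 0 0;0 0 0 0.002 0 0 0;0 0 0 0.003 0 0 0;0 0 0 0.004 0 0 0;0 0 0 0.004 0 0 0"
}}

```text
time_s: 10.65
ee_pos: [677.9, 33.8, 84.2]
orientation: [-0.0, 0.111, 0.994, -0.0]
force: [2.0, -0.1, 1.3]
opening: -0.002
gripper_force: 0.9
```

Request:
{"op": "arm_command", "data": {
  "targets": "0 0 0 0.001 0 0 0;0 0 0 0.002 0 0 0;0 0 0 0.002 0 0 0"
}}

```text
time_s: 10.95
ee_pos: [675.9, 34.3, 84.2]
orientation: [-0.0, 0.111, 0.994, 0.0]
force: [1.6, 0.5, 0.8]
opening: 0.001
gripper_force: 0.7
```

```bash
python3 hp.py
```

```text
handle 2802 [-141.50584866 -115.21219904] [-11.27175173  12.90025496]
scene pin top z 133 121.93050400392676
```

The pin has dropped about 26 mm through the eye. I'll back off, rise, and move over the pin with the fingers closed.

Request:
{"op": "arm_command", "data": {
  "targets": "0 0 0 -0.006 0 0 0;0 0 0 -0.012 0 0 0;0 0 0 -0.012 0 -0.04 0;0 0 0 -0.012 0 -0.08 0;0 0 0 0.01 0 -0.119 0;0 0 0 0.05 0.001 -0.119 0;0 0 0 0.09 0.002 -0.119 0;0 0 0 0.125 0.0024 -0.119 0;0 0 0 0.142 0.0024 -0.119 0;0 0 0 0.142 0.0024 -0.119 0"
}}

```text
time_s: 12.05
ee_pos: [537.0, 68.3, 204.2]
orientation: [0.0, 0.111, 0.994, 0.0]
force: [0.8, -0.2, -0.5]
opening: -0.002
gripper_force: 0.0
```

```bash
python3 st.py; python3 hp.py
```

```text
{'time_s': 12.05, 'ee_pos': [537.03, 68.29, 204.21], 'force': [0.8, -0.16, -0.47], 'moment': [0.02, -0.03, 0.01], 'opening': -0.0, 'gripper_force': 0.0}
pin 602 [ 93.10208363 123.6173424 ] 3.640749611450328 3.1134603949077846
handle 102 [-130.21062826 -116.02068276] [-5.59084272  3.55209055]
scene pin top z 130 121.64152520287129
```

Request:
{"op": "arm_command", "data": {
  "targets": "0 0 0 0 0 0.03 0;0 0 0 0 0 0.06 0;0 0 0 0 0 0.075 0;0 0 0 0 0 0.08 0;0 0 0 0 0 0.083 0;0 0 0 0 0 0.083 0"
}}

```text
time_s: 12.75
ee_pos: [538.8, 67.9, 121.0]
orientation: [0.0, 0.111, 0.994, 0.0]
force: [0.1, 1.0, 0.1]
opening: -0.002
gripper_force: 0.0
```

Request:
{"op": "arm_command", "data": {
  "targets": "0 0 0 0 0 0.001 0;0 0 0 0 0 0.002 0;0 0 0 0 0 0.003 0;0 0 0 0 0 0.003 0"
}}

```text
time_s: 13.15
ee_pos: [538.6, 68.0, 117.9]
orientation: [0.001, 0.111, 0.994, 0.0]
force: [-0.1, 0.5, 2.8]
opening: -0.003
gripper_force: 1.5
```

Request:
{"op": "arm_command", "data": {
  "targets": "0 0 0 0 0 0.001 0;0 0 0 0 0 0.002 0;0 0 0 0 0 0.003 0;0 0 0 0 0 0.003 0"
}}

```text
time_s: 13.55
ee_pos: [538.5, 68.2, 114.7]
orientation: [0.0, 0.111, 0.994, 0.0]
force: [1.1, 1.4, 4.0]
opening: 0.006
gripper_force: 2.0
```

Request:
{"op": "arm_command", "data": {
  "targets": "0 0 0 0 0 0.001 0;0 0 0 0 0 0.002 0;0 0 0 0 0 0.003 0;0 0 0 0 0 0.003 0"
}}

```text
time_s: 13.95
ee_pos: [538.5, 68.2, 111.6]
orientation: [0.0, 0.111, 0.994, 0.0]
force: [1.2, 2.0, 4.3]
opening: 0.0
gripper_force: 2.0
```

Request:
{"op": "arm_command", "data": {
  "targets": "0 0 0 0 0 0.001 0;0 0 0 0 0 0.002 0;0 0 0 0 0 0.002 0"
}}

```text
time_s: 14.25
ee_pos: [538.5, 68.2, 109.6]
orientation: [0.0, 0.111, 0.994, 0.0]
force: [1.6, 1.9, 5.2]
opening: 0.003
gripper_force: 2.3
```

```bash
python3 st.py; python3 hp.py
```

```text
{'time_s': 14.25, 'ee_pos': [538.52, 68.25, 109.63], 'force': [1.64, 1.91, 5.25], 'moment': [0.52, -0.22, 0.02], 'opening': 0.0, 'gripper_force': 2.31}
pin 5019 [ 85.48358937 169.2939502 ] 9.643019349645131 0.6982648452020663
scene pin top z 301 169.00423178303515
```

Request:
{"op": "arm_command", "data": {
  "targets": "0 0 0 0 0 0.001 0;0 0 0 0 0 0.002 0;0 0 0 0 0 0.002 0"
}}

```text
time_s: 14.65
ee_pos: [538.5, 68.2, 107.7]
orientation: [0.0, 0.111, 0.994, 0.0]
force: [2.2, 3.1, 4.6]
opening: 0.003
gripper_force: 2.7
```

Request:
{"op": "arm_command", "data": {
  "targets": "0 0 0 0 0 0.001 0;0 0 0 0 0 0.001 0"
}}

```text
time_s: 14.85
ee_pos: [538.6, 68.3, 106.7]
orientation: [0.0, 0.111, 0.994, 0.0]
force: [0.9, 3.4, 5.9]
opening: -0.001
gripper_force: 2.9
```

Request:
{"op": "arm_command", "data": {
  "targets": "0 0 0 0 0 0.001 0;0 0 0 0 0 0.001 0"
}}

```text
time_s: 15.05
ee_pos: [538.8, 68.4, 106.5]
orientation: [0.001, 0.111, 0.994, 0.001]
force: [0.2, 3.6, 11.3]
opening: 0.004
gripper_force: 5.3
```

```bash
python3 st.py
```

```text
{'time_s': 15.05, 'ee_pos': [538.78, 68.37, 106.49], 'force': [0.19, 3.62, 11.27], 'moment': [0.68, -0.0, 0.02], 'opening': 0.0, 'gripper_force': 5.34}
```

Request:
{"op": "arm_command", "data": {
  "targets": "0 0 0 0 0 0.0004 0;0 0 0 0 0 0.0004 0"
}}

```text
time_s: 15.25
ee_pos: [538.8, 68.3, 106.4]
orientation: [0.001, 0.111, 0.994, 0.001]
force: [-1.3, 3.8, 13.1]
opening: -0.004
gripper_force: 6.5
```

Request:
{"op": "arm_command", "data": {
  "targets": "0 0 0 0 0 -0.01 0;0 0 0 0 0 -0.04 0;0 0 0 0 0 -0.08 0;0 0 0 -0.03 0 -0.12 0;0 0 0 -0.03 0 -0.12 0"
}}

```text
time_s: 15.75
ee_pos: [571.3, 60.8, 230.5]
orientation: [0.004, 0.111, 0.994, 0.001]
force: [-0.9, -0.5, -0.5]
opening: 0.004
gripper_force: 0.0
```

```bash
python3 st.py; python3 hp.py;python3 - <<'E'
from h import *
b=load('scene');c=load('wrist')
j=cv2.resize(b['pixels'][140:260,220:360],(420,360),interpolation=cv2.INTER_CUBIC)
k=cv2.resize(c['pixels'][100:280,180:370],(380,360),interpolation=cv2.INTER_CUBIC)
cv2.imwrite('pics/j.png',np.hstack([j,k])[:,:,::-1])
E
```

```text
{'time_s': 15.75, 'ee_pos': [571.27, 60.8, 230.48], 'force': [-0.94, -0.54, -0.51], 'moment': [-0.01, 0.06, -0.02], 'opening': 0.0, 'gripper_force': 0.0}
pin 245 [ 88.86892285 111.91648482] 1.431417720413993 2.9191995741493484
scene pin top z 77 109.96039638161129
```

View pics/j.png

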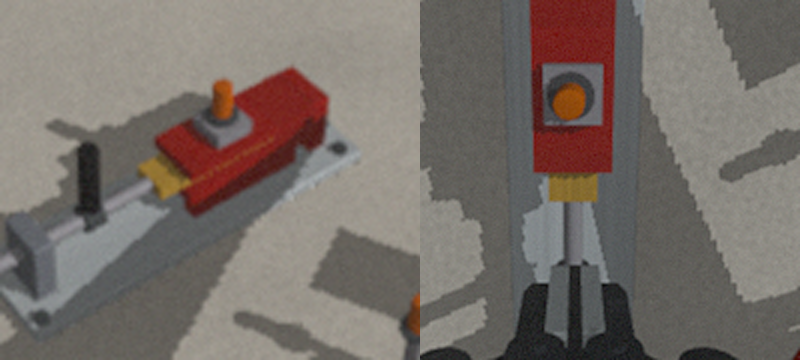

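The pin is seated, with the collar appearing on the bush. I'll check the relative height of grip end and bush for flushness.

```bash
python3 - <<'E'
from h import *
c=load('wrist')
g=lambda x,y:(180+x/2,100+(y)/2)
for n,pts in {'grip':[(-420+568,100),(146,104),(150,97),(148,108)],'bush':[(127,70),(127,120),(178,70),(178,120),(127,95),(178,100)],'collar':[(150,76),(170,95),(168,85),(155,77)],'red':[(160,30),(140,150),(170,150)]}.items():
    print(n,[w(c,*g(*p)).round(1).tolist() for p in pts])
E
```

```text
grip [[535.8, 65.6, 110.4], [537.4, 64.3, 111.0], [534.6, 66.9, 111.0], [539.6, 64.7, 110.5]]
bush [[522.7, 56.9, 78.5], [548.7, 50.6, 78.7], [528.7, 83.3, 78.5], [554.9, 77.7, 78.7], [535.1, 54.1, 81.8], [544.3, 80.0, 77.9]]
collar [[528.0, 68.3, 82.8], [540.0, 76.4, 83.0], [534.6, 76.5, 83.0], [529.0, 70.7, 83.0]]
red [[507.1, 78.5, 66.6], [569.6, 52.7, 66.2], [573.5, 69.6, 66.1]]
```

The bush top is at 78.6 mm, the collar top at 83.0 (4 mm collar) and the grip end at 110.7 (32 mm above the bush). The pin is fully home, so I'll hand in.

```bash
python3 -c "
from h import *
print(job.hand_in())"
```

```text
the job is handed in; nothing more can be done
None
```

The job is handed in at about 16 s: the pin runs through both ears and the lug eye with its collar flush on the bush, it was pressed with at most about 13 N, and the gripper is clear of it. I moved nothing near the yarn pots but did not look at them again before handing in.

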